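# Put the scale bar away in the push-latch drawer

### The job

Put the black-and-white photo scale bar that lies to the robot's left, near a glass dish, away in the drawer of the small grey cabinet: the handleless drawer sits on a push latch, so press its front in until it bottoms and let go to make it spring right out, lay the bar flat in the tray, then press the drawer in the same way so that it latches and stays shut. Feel for the bottom of each press and never push the cabinet or drawer harder than about 13 N; leave that dish, the cotton buds and the dropper bottle where they stand.

Things in the scene. Friction and masses are not known exactly. Their poses are not given: they have to be found in the camera images.
- cabinet: Low grey cabinet, fixed, carcass 160 (x) x 184 (y) x 66 mm high. Origin: centre of its underside, on the bench. +x points from front to back, +y along its width; the drawer comes out toward -x. Latched, the drawer front's outer face stands 44 mm before the carcass, with a 32 mm gap behind the front for pressing it in.
- drawer (a joint): Drawer travel in m along the cabinet's -x: 0 = latched shut (within 1 mm), +0.105 = sprung fully out, negative = pressed in past latched. A spring pushes it out (3.5 N shut, 1.5 N out). From latched, a full press and letting go frees it: it springs right out if nothing is in the way. From out, a full press and letting go latches it at 0. Each full press swaps the state; a short one does not.
- drawer_front (a point): Centre of the flat outer face of the wooden drawer front (180 mm wide, 8 to 62 mm above the bench, no handle), at a round brass plate 26 mm wide, 36 mm above the bench; moves with the drawer. Pressing takes 3 to 6.5 N, then a firm stop is met 9 to 23 mm past latched, hidden, other at each start; 1 mm short of it may not be enough. A push of 9 N has always reached it.
- tray_floor (a point): Point on the tray floor, on its middle line, 14 mm above the bench; moves with the drawer, axes as the cabinet. Tray inside: 63 mm from here to the front, 73 mm to the back, 150 mm wide; side walls rise to 44 mm, the front to 62 mm above the bench. With the drawer out this is about the middle of the open part, 73 mm before the carcass.
- scale_bar: Loose photo scale bar, white with black fields, a plain block 18 (x) x 108 (y) x 10 mm, about 22 g, lying flat on the bench. Origin: centre of its underside. Pinch it across the 18 mm.
- petri_dish: Bystander: loose round glass dish with clay flakes, 60 mm across, 13 mm high, near the scale bar; origin at the centre of its underside.
- cotton_buds: Bystander: loose clear tub of white cotton buds, 77 mm across, 80 mm high, to the right in front of the cabinet; origin at the centre of its underside.
- dropper_bottle: Bystander: loose small brown dropper bottle with a black bulb, 33 mm across, 102 mm high, to the right of the cabinet; origin at the centre of its underside.
Not all that is in view belongs to the job. What is meant by the scale_bar is not blue or pink, and is the larger of those in its own colour.

How it is judged (in metres and radians):
On the way, in this order (a step that is already met when the one before it is completed fails the run):
1. the latch has been released and the drawer has sprung out (value of joint drawer above 0.095 m), for 0.2 s.
2. the scale bar lies flat in the tray of the open drawer and has been let go (x of scale_bar in the frame of tray_floor between -0.052 and 0.072 m and y of scale_bar in the frame of tray_floor between -0.074 and 0.074 m and z of scale_bar in the frame of tray_floor between -0.006 and 0.008 m and angle between scale_bar's own z axis and vertical below 0.15 rad and value of joint drawer above 0.06 m and contact force between the fingers and scale_bar below 0.05 N), for 0.2 s.
At the end, for the whole second after the job is handed in: The drawer is latched shut (within 4 mm of its latched position, staying there by itself) and the scale bar lies flat on the tray floor inside it, at rest (x of scale_bar in the frame of tray_floor between -0.052 and 0.072 m and y of scale_bar in the frame of tray_floor between -0.074 and 0.074 m and z of scale_bar in the frame of tray_floor between -0.006 and 0.008 m and angle between scale_bar's own z axis and vertical below 0.15 rad and value of joint drawer between -0.004 and 0.004 m and linear speed of scale_bar below 0.02 m/s); the robot touches nothing.
It fails at once if the robot pushed the cabinet or its drawer with more than 14 N (contact force between any of the arm, the fingers and cabinet above 14 N).
It fails at once if the glass dish was moved more than 20 mm or tipped (distance of petri_dish from where it was at the start of the episode above 0.02 m or angle between petri_dish's own z axis and vertical above 0.35 rad).
It fails at once if the tub of cotton buds was moved more than 20 mm or tipped (distance of cotton_buds from where it was at the start of the episode above 0.02 m or angle between cotton_buds's own z axis and vertical above 0.35 rad).
It fails at once if the dropper bottle was moved more than 20 mm or tipped (distance of dropper_bottle from where it was at the start of the episode above 0.02 m or angle between dropper_bottle's own z axis and vertical above 0.35 rad).
It also fails if it takes over 67 s, if anything falls off the work surface, if the arm or the gripper's body presses on something with over 40 N, if the wrist force passes 120 N, or if a joint passes its speed limit or range.

### The arm

A 6-joint arm with a two-finger parallel gripper is mounted at the origin on the work surface; the furniture and walls round the work are solid. World frame = base frame: x ahead of the robot, y to its left, z up, the work surface at z = 0. Lengths are in mm, angles in rad, forces in N, time in s.
With the tool pointing down it reaches from about 275 to 1000 mm from the base axis. Payload 8.4 kg.
Tool frame: the origin (TCP) lies midway between the tips of the shut fingers; the grasp point (between the pads) lies r.grip_point_offset behind it (r.grip_point_offset is the distance from the TCP to the grasp point, in mm); z points along the fingers, y is the direction in which the jaws open and shut (so a half turn about z gives the same grasp; the last joint's range is limited). The gripper opens to 85 mm and grips with 20 to 120 N. Pads are 22 mm wide; open, the fingers measure 114 mm over their backs; the gripper's body (76 mm by 85 mm) begins 54 mm behind the grasp point. The pads swing forward as they close: fully open they stand 13 mm farther back than shut.
Start: joints at [1.247, 0.353, 1.633, -0, 1.155, -0.002], TCP at [197.67, 592.92, 231.281] pointing down, gripper open.
Joint ranges: [-2.63, 2.63], [-0.92, 2.1], [0.06, 2.66], [-1.3, 4.44], [0, 2.69], [-3.02, 3.02]. Speed limits (rad/s): [2.22, 2.22, 2.79, 3.14, 3.14, 3.14].

### API

Orientations are given as [roll, pitch, yaw] about the fixed x, y, z axes, in that order (R = Rz(yaw) Ry(pitch) Rx(roll)).
In Python, from rig import r gives the robot as it stands.
- The arm moves only by the tool move_arm, never from a script. Its argument "targets" is one flat list of numbers, 5 for each row, row after row: the gripper's target within -1 to 1 (fully open at 1, half-way at 0, shut at -1), then the shift along the tool's x, y, z in cm, then the turn about the tool's z in degrees. In form: [gripper, tx, ty, tz, turn, gripper, tx, ty, tz, turn, ...]. A call has 1 to 10 rows; each row is the pose to reach, as a shift and turn from the pose commanded when the call began, along the tool's axes at that moment; what a row does not reach only later rows make up. A row lasts 1/10 s, in which the tool goes at most 50 mm and 8.59 degrees, less where a joint would pass 70% of its speed; a pose out of reach is approached as far as the arm can. A call with a gripper value outside its range is refused whole. The fingers move at their own pace and stop on an object; "squeeze" is the grip in N (left out, the last holds). Time passes only in rows, so rows that repeat a pose let the fingers close. It gives the time, the measured TCP pose, the force and the opening at its end, in the units of the state.
- r.sense(): the state, without advancing time (a new reading comes with each control period).
- r.grab_frame(name): name is "scene" or "top"; returns a dict with "img" (384x512x3 uint8, blue, green, red), "K" (3x3 intrinsics, pixels), "world_to_cam" (4x4, takes a point from world to camera coordinates). Camera axes: x right, y down, z forward; pixel columns grow to the right and rows downward; lengths in mm; the calibration is good to about 2 mm. A picture is of the moment at which its call begins. There is no depth.
- r.sign_off(): hands the job in, once; it reports no verdict.
Trained networks look in a picture, given as the dict that the camera call returned (one of the last four; its "shot" number tells which), for a name from the list of things; names that differ only in an ending like _2 or _b are one class to them, and where a whole thing is asked for, a point or a joint stands for the part that bears it (a point fixed in the world has none). Each returns a list of dicts, best first, with "conf" (0 to 1); they miss things now and then, are a little off and sometimes report something else, mostly with a low value. They report only what shows in the picture. A call takes as long as a camera call. They do not tell look-alikes from the thing itself.
- r.outline_of(picture, thing): "region" (384x512 bool, what is visible of it).
- r.mark_of(picture, thing): "position" ([x, y, z] in mm, in world coordinates, good to about 4 mm: a listed point, or the origin of a listed thing).
The state is a dict: "clock": time; "qpos": joint angles; "qvel": joint speeds; "joint_efforts": joint torques, N m; "eef_pos": TCP position; "tcp_rot": TCP orientation; "contact_force": force on the tool from outside, world axes, zero at the start; "wrist_torque": the same for the moment, N m; "opening": opening from 0.0 (shut) to 1.0 (fully open).
Only numpy, scipy, OpenCV 4.12 (cv2) and the standard library are available. Lean on these libraries where they do the work, as an engineer would, in place of code of your own. Each camera call takes 0.05 s, during which the arm holds its last target.

## Working session

There is one attempt and no reset: what is moved stays moved. The work goes in short steps, Python scripts to look and compute and a tool call to move; the robot and the scene stay as the last step left them, time stands still between calls to the robot, and variables do not carry over. Pictures are saved under pics/ and viewed, and the job is handed in when it is done.

Besides the shell and the picture viewer there is one more tool, called after ">>>" as name(argument=value, ...) on one line, values as JSON. move_arm: Moves the arm, as the interface text tells. Its arguments: {"type":"object","properties":{"targets":{"type":"array","items":{"type":"number"}},"squeeze":{"type":"number"}},"required":["targets"]}

```bash
mkdir -p pics; ls
python3 - <<'E'
from rig import r
import cv2,json
s=r.sense();print(s);print(r.grip_point_offset)
for n in("scene","top"):
    f=r.grab_frame(n);cv2.imwrite(f"pics/{n}0.png",f["img"]);print(n,f["K"].tolist(),f["world_to_cam"].tolist())
    for t in("cabinet","drawer_front","tray_floor","scale_bar","petri_dish","cotton_buds","dropper_bottle"):
        print(t,[(round(m["conf"],2),[round(float(v)) for v in m["position"]]) for m in r.mark_of(f,t)][:4])
E
```

```text
pics
{'clock': 0.0, 'qpos': array([ 1.24659734e+00,  3.53682608e-01,  1.63414716e+00,  6.02004576e-08,
        1.15520575e+00, -2.43263750e-03]), 'qvel': array([ 1.49480233e-03, -2.74920139e-04,  1.41786425e-03,  1.04811398e-03,
       -1.71340245e-03,  1.02678817e-05]), 'joint_efforts': array([ 1.91891231e-03, -6.05252552e+01, -3.42063224e+01,  3.10851256e-04,
        9.49182606e-03,  9.47709452e-06]), 'eef_pos': array([197.51556136, 592.45480585, 230.53459024]), 'tcp_rot': array([-3.14014979e+00, -3.56500555e-06,  2.81982628e+00]), 'contact_force': array([ 0.37899634, -0.98748085, -0.66347546]), 'wrist_torque': array([-0.03586718,  0.01198849,  0.01595917]), 'opening': 1.0012909838335142}
18.700000000000003
scene [[464.3398988769419, 0.0, 259.4010909107699], [0.0, 464.3398988769419, 185.21160795937436], [0.0, 0.0, 1.0]] [[0.829228016026537, 0.5585814446030295, -0.01917464945928896, -352.4853323239654], [0.32855965040769686, -0.5149341792403391, -0.7917647044255323, -150.94765355714196], [-0.4521387547652446, 0.6502534588875872, -0.6105251719987171, 1765.2979369453658], [0.0, 0.0, 0
[... 334 characters left out ...]
4424, 0.0, 257.73115006351384], [0.0, 409.4445774294424, 187.68472864825273], [0.0, 0.0, 1.0]] [[-0.01839105309279902, -0.9997148330004964, 0.01523226328971627, -79.7233429983301], [-0.9903469819045049, 0.016121098944601436, -0.1376697701075173, 489.27929299901314], [0.13738495040860965, -0.017617118027866075, -0.990361051613812, 1170.8702030569377], [0.0, 0.0, 0.0, 1.0]]
cabinet [(0.59, [547, -453, -1])]
drawer_front [(0.84, [525, -330, 36])]
tray_floor [(0.68, [535, -404, 18])]
scale_bar [(0.67, [416, 194, 0]), (0.5, [412, 336, 2]), (0.42, [635, 276, 2])]
petri_dish [(0.49, [388, 28, 2])]
cotton_buds [(0.67, [341, -317, -1]), (0.44, [527, -330, 38])]
dropper_bottle [(0.47, [402, -480, 0])]
```

```bash
python3 -c "
import cv2
for n in('scene','top'):
    cv2.imwrite(f'pics/{n}0b.png',cv2.resize(cv2.imread(f'pics/{n}0.png'),(800,600),interpolation=cv2.INTER_CUBIC))"
```

```text
(no output)
```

View pics/scene0b.png

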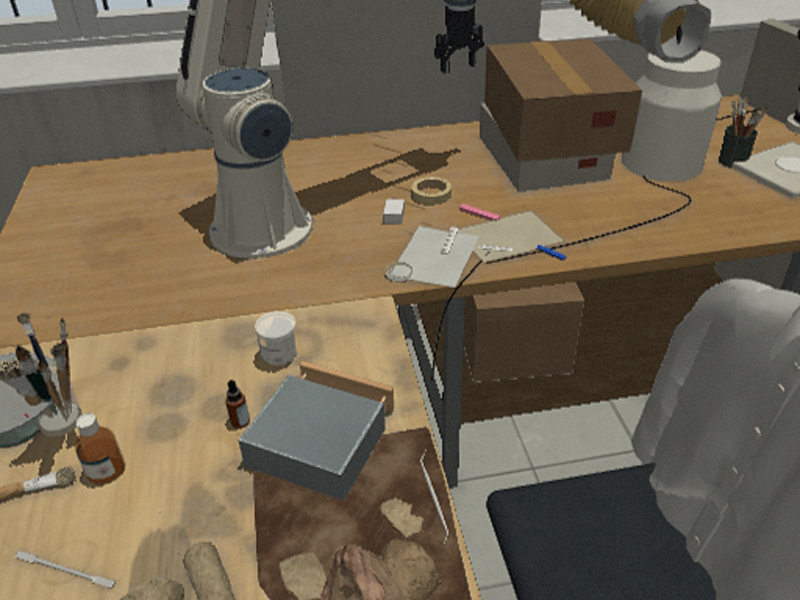

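View pics/top0b.png

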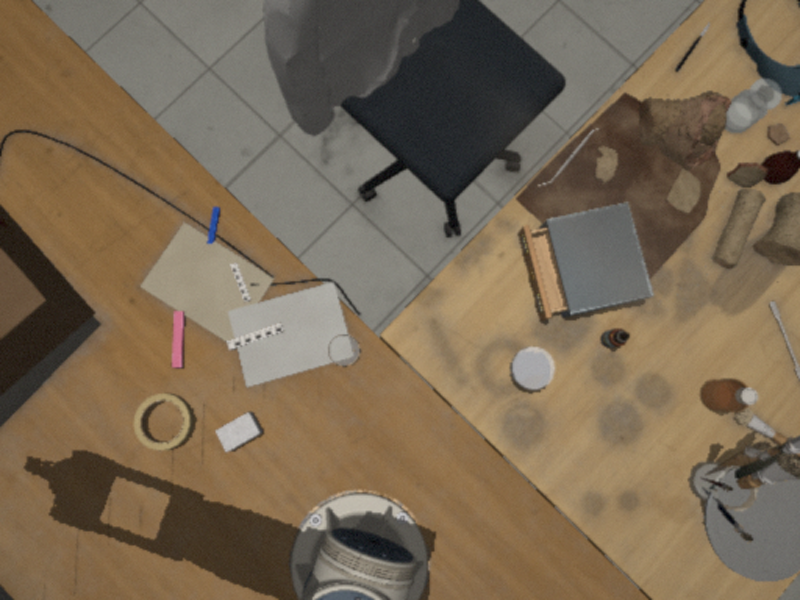

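```bash
cat > h.py <<'E'
import numpy as np,cv2
def px(f,p):
    p=np.atleast_2d(p).astype(float);M=f["world_to_cam"];c=p@M[:3,:3].T+M[:3,3];q=c@f["K"].T;return q[:,:2]/q[:,2:]
def plane(f,uv,z):
    uv=np.atleast_2d(uv).astype(float);M=f["world_to_cam"];R=M[:3,:3];C=-R.T@M[:3,3]
    d=np.c_[uv,np.ones(len(uv))]@np.linalg.inv(f["K"]).T@R
    return C+d*((z-C[2])/d[:,2])[:,None]
def tri(f1,u1,f2,u2):
    P1=f1["K"]@f1["world_to_cam"][:3];P2=f2["K"]@f2["world_to_cam"][:3]
    X=cv2.triangulatePoints(P1,P2,np.float64(u1).reshape(2,1),np.float64(u2).reshape(2,1))[:,0];return X[:3]/X[3]
E
python3 - <<'E'
from rig import r
from h import *
F={n:r.grab_frame(n) for n in("scene","top")}
cs={}
for n,f in F.items():
    for t in("scale_bar","cabinet","drawer_front","petri_dish","cotton_buds","dropper_bottle"):
        for m in r.outline_of(f,t):
            if m["conf"]<.35: continue
            g=m["region"].astype(np.uint8);c=max(cv2.findContours(g,0,2)[0],key=cv2.contourArea)
            uv=c[:,0].astype(float)
            z=5 if t in("scale_bar","petri_dish") else 66 if t=="cabinet" else 36
            if t=="scale_bar": z=10
            w=plane(f,uv,z)[:,:2].astype(np.float32);re=cv2.minAreaRect(w)
            print(n,t,round(m["conf"],2),"px",uv.mean(0).round(1),"ctr",np.round(re[0]),"size",np.round(re[1]),"ang",round(re[2],1))
def crop(n,x,y,w,name):
    g=F[n]["img"][y:y+int(w*.75),x:x+w];cv2.imwrite(name,cv2.resize(g,(800,600),interpolation=cv2.INTER_CUBIC))
crop("top",70,130,180,"pics/c_top.png");crop("scene",230,110,150,"pics/c_scene.png");crop("top",310,110,130,"pics/c_cab.png")
import pickle;pickle.dump({n:{k:v for k,v in f.items()} for n,f in F.items()},open("f0.pkl","wb"))
E
```

```text
scene scale_bar 0.64 px [352.5 161.2] ctr [642. 265.] size [22. 66.] ang 77.3
scene scale_bar 0.62 px [287.4 153.7] ctr [424. 184.] size [ 18. 108.] ang 18.5
scene cabinet 0.9 px [203.7 277.9] ctr [ 563. -456.] size [216. 244.] ang 11.7
scene drawer_front 0.58 px [222.5 245.9] ctr [ 526. -333.] size [205.  55.] ang 5.2
scene petri_dish 0.56 px [254.6 173.6] ctr [388.  22.] size [56. 71.] ang 33.7
scene cotton_buds 0.86 px [175.3 216.4] ctr [ 336. -314.] size [ 79. 159.] ang 40.8
scene dropper_bottle 0.76 px [152.2 260.2] ctr [ 394. -479.] size [ 31. 115.] ang 53.0
top scale_bar 0.7 px [112.7 216.9] ctr [414. 341.] size [107.  24.] ang 1.6
top scale_bar 0.69 px [136.4 143. ] ctr [633. 279.] size [12. 60.] ang 79.4
top scale_bar 0.48 px [162.3 215.2] ctr [415. 194.] size [ 19. 108.] ang 17.7
top scale_bar 0.47 px [152.9 179.4] ctr [519. 224.] size [80. 15.] ang 22.8
top cabinet 0.62 px [375.8 168.2] ctr [ 540. -425.] size [187. 217.] ang 11.4
top drawer_front 0.75 px [347.5 172.7] ctr [ 527. -356.] size [181.  65.] ang 10.2
top petri_dish 0.51 px [223.4 227. ] ctr [376.  14.] size [27. 56.] ang 55.7
top cotton_buds 0.77 px [340.9 234.5] ctr [ 345. -324.] size [82. 75.] ang 87.6
top dropper_bottle 0.64 px [392.7 215.7] ctr [ 396. -481.] size [51. 32.] ang 89.0
```

View pics/c_top.png

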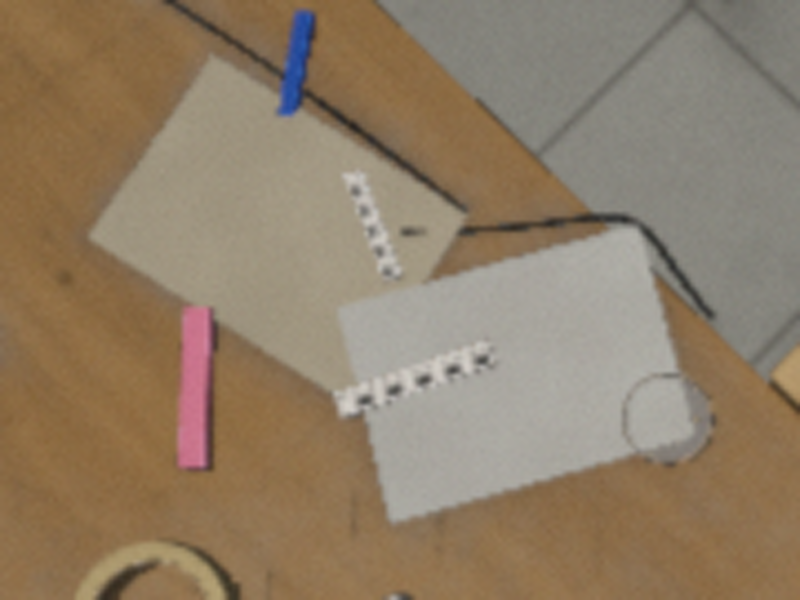

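View pics/c_scene.png

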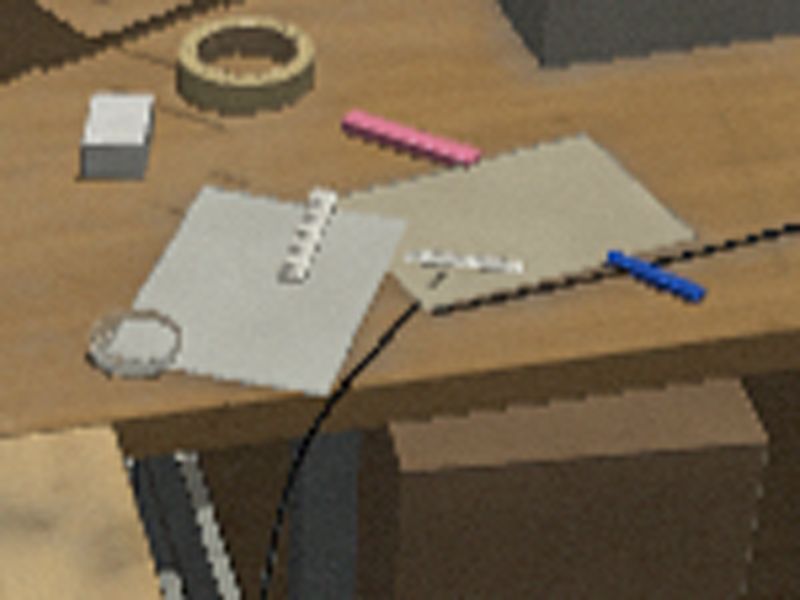

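View pics/c_cab.png

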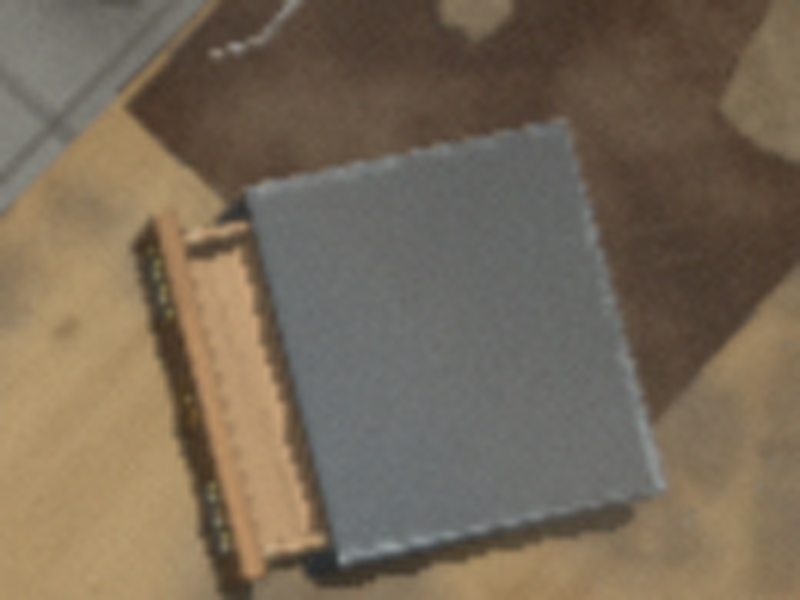

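Run:
```python
from h import *
import pickle
F=pickle.load(open("f0.pkl","rb"));f=F["top"]
s=130/800
c=np.array([(247,187),(568,122),(664,490),(340,562)],float)*s+[310,110]
w=plane(f,c,66)[:,:2];print(w.round(1),"ctr",w.mean(0).round(1))
for i in range(4):
    d=w[(i+1)%4]-w[i];print(np.linalg.norm(d).round(1),np.degrees(np.arctan2(d[1],d[0])).round(1))
fr=np.array([(155,215),(247,577)],float)*s+[310,110]
print("front top outer",plane(f,fr,62)[:,:2].round(1), plane(f,fr,62).mean(0))
# bar ends tri
b=np.array([(415,378)],float)*180/800+[70,130]; b2=np.array([(308,234)],float)*150/800+[230,110]
print("bar tri",tri(f,b[0],F["scene"],b2[0]))
# compare projected bar with heights
```

```text
[[ 618.6 -360.3]
 [ 648.2 -515.8]
 [ 470.3 -549. ]
 [ 439.  -394.9]] ctr [ 544. -455.]
158.3 -79.2
181.0 -169.4
157.3 101.5
182.9 10.9
front top outer [[ 606.6 -316.7]
 [ 433.1 -352.1]] [ 519.85574515 -334.39747533   62.        ]
bar tri [416.36559952 196.35597574  -0.66466094]
```

>>> move_arm(targets=[-1,-28,-36,0,30,-1,-28,-36,0,30,-1,-28,-36,0,30,-1,-28,-36,0,30,-1,-28,-36,0,30,-1,-28,-36,0,30,-1,-28,-36,0,30,-1,-28,-36,0,30,-1,-28,-36,0,30,-1,-28,-36,0,30])

```text
clock: 2.5
eef_pos: [350.4, 158.7, 231.5]
tcp_rot: [-3.142, 0.001, 2.291]
contact_force: [0.6, 0.3, -0.2]
opening: -0.004
```

>>> move_arm(targets=[-1,-43.2,-16.5,0,30.3,-1,-43.2,-16.5,0,30.3,-1,-43.2,-16.5,0,30.3,-1,-43.2,-16.5,0,30.3,-1,-43.2,-16.5,0,30.3,-1,-43.2,-16.5,0,30.3,-1,-43.2,-16.5,0,30.3,-1,-43.2,-16.5,0,30.3,-1,-43.2,-16.5,0,30.3,-1,-43.2,-16.5,0,30.3])

```text
clock: 3.5
eef_pos: [514.4, -273.7, 231.2]
tcp_rot: [3.14, 0.002, 1.765]
contact_force: [0.4, -0.4, 0.2]
opening: 0.004
```

Run:
```python
from rig import r
from h import *
for n in("scene","top"):
    f=r.grab_frame(n)
    for t in("cabinet","drawer_front"):
        print(n,t,[(round(m["conf"],2),[round(float(v)) for v in m["position"]]) for m in r.mark_of(f,t)][:4])
    g=f["img"][100:250,300:500] if n=="top" else f["img"][150:330,120:360]
    cv2.imwrite(f"pics/{n}1.png",cv2.resize(g,(800,600)))
s=r.sense();print(s["eef_pos"],s["tcp_rot"],s["qpos"])
```

```text
scene cabinet [(0.58, [549, -455, 0])]
scene drawer_front [(0.91, [525, -331, 39])]
top cabinet [(0.93, [542, -454, 1])]
top drawer_front [(0.58, [526, -334, 37])]
[ 512.15386233 -268.11243321  231.2449908 ] [-3.14117772e+00 -7.99169191e-04  1.76852992e+00] [-4.85077308e-01  2.81051533e-01  1.73542739e+00  3.96803022e-04
  1.12593992e+00 -6.82981975e-01]
```

View pics/scene1.png

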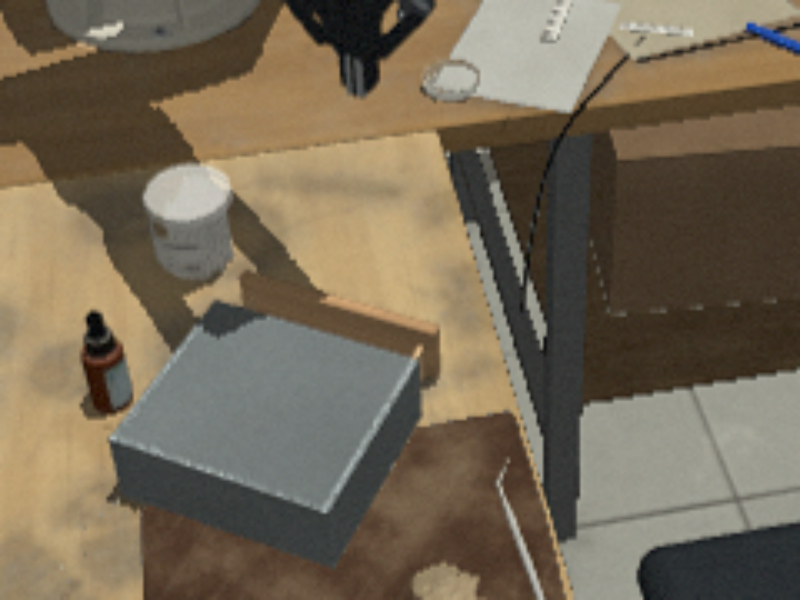

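>>> move_arm(targets=[-1,0,0,5,0,-1,0,0,10,0,-1,0,0,15,0,-1,0,0,19,0,-1,0,0,20.3,0,-1,-1,0,20.3,0,-1,-2.5,0,20.3,0,-1,-3.5,0,20.3,0,-1,-3.8,0,20.3,0,-1,-3.8,0,20.3,0])

```text
clock: 4.8
eef_pos: [520.7, -308.4, 29.6]
tcp_rot: [3.14, 0.001, 1.766]
contact_force: [0.1, 0.2, -0.5]
opening: 0.002
```

>>> move_arm(targets=[-1,-0.3,0,0,0,-1,-0.6,0,0,0,-1,-0.8,0,0,0,-1,-0.9,0,0,0])

```text
clock: 5.2
eef_pos: [521.8, -316.0, 28.3]
tcp_rot: [-3.142, -0.0, 1.767]
contact_force: [-0.2, 0.1, -0.3]
opening: 0.002
```

>>> move_arm(targets=[-1,-0.2,0,0,0,-1,-0.3,0,0,0])

```text
clock: 5.4
eef_pos: [522.4, -319.0, 28.2]
tcp_rot: [-3.142, -0.0, 1.767]
contact_force: [-1.0, -0.7, 0.9]
opening: -0.001
```

>>> move_arm(targets=[-1,-0.2,0,0,0,-1,-0.3,0,0,0])

```text
clock: 5.6
eef_pos: [522.8, -321.4, 28.2]
tcp_rot: [-3.141, -0.001, 1.767]
contact_force: [0.4, 4.0, 2.7]
opening: -0.0
```

>>> move_arm(targets=[-1,-0.1,0,0,0,-1,-0.2,0,0,0,-1,-0.3,0,0,0,-1,-0.4,0,0,0])

```text
clock: 6.0
eef_pos: [523.7, -325.6, 28.2]
tcp_rot: [-3.141, -0.0, 1.767]
contact_force: [0.5, 2.9, 1.5]
opening: 0.002
```

>>> move_arm(targets=[-1,-0.1,0,0,0,-1,-0.15,0,0,0])

```text
clock: 6.2
eef_pos: [524.0, -327.3, 28.2]
tcp_rot: [-3.141, -0.0, 1.767]
contact_force: [0.4, 4.2, 0.4]
opening: 0.001
```

>>> move_arm(targets=[-1,-0.1,0,0,0])

```text
clock: 6.3
eef_pos: [524.2, -328.2, 28.2]
tcp_rot: [-3.142, -0.0, 1.767]
contact_force: [0.6, 4.3, -0.1]
opening: 0.002
```

>>> move_arm(targets=[-1,-0.08,0,0,0])

```text
clock: 6.4
eef_pos: [524.3, -329.0, 28.2]
tcp_rot: [-3.142, -0.0, 1.767]
contact_force: [-0.2, 3.1, 0.1]
opening: 0.001
```

>>> move_arm(targets=[-1,-0.06,0,0,0])

```text
clock: 6.5
eef_pos: [524.4, -329.6, 28.2]
tcp_rot: [-3.142, -0.0, 1.767]
contact_force: [-0.8, 4.0, 0.4]
opening: 0.003
```

>>> move_arm(targets=[-1,-0.06,0,0,0])

```text
clock: 6.6
eef_pos: [524.6, -330.2, 28.2]
tcp_rot: [-3.142, -0.0, 1.767]
contact_force: [0.7, 3.1, 0.1]
opening: 0.003
```

>>> move_arm(targets=[-1,-0.06,0,0,0])

```text
clock: 6.7
eef_pos: [524.7, -330.8, 28.2]
tcp_rot: [-3.142, -0.0, 1.767]
contact_force: [0.3, 4.2, -0.6]
opening: 0.003
```

>>> move_arm(targets=[-1,-0.06,0,0,0])

```text
clock: 6.8
eef_pos: [524.8, -331.3, 28.2]
tcp_rot: [-3.141, -0.0, 1.767]
contact_force: [-0.1, 4.8, -0.1]
opening: -0.0
```

>>> move_arm(targets=[-1,-0.05,0,0,0])

```text
clock: 6.9
eef_pos: [524.9, -331.8, 28.2]
tcp_rot: [-3.141, -0.0, 1.767]
contact_force: [0.8, 4.5, -0.7]
opening: -0.001
```

>>> move_arm(targets=[-1,-0.06,0,0,0])

```text
clock: 7.0
eef_pos: [525.0, -332.4, 28.3]
tcp_rot: [-3.142, -0.0, 1.767]
contact_force: [-0.6, 3.9, -1.5]
opening: 0.003
```

>>> move_arm(targets=[-1,-0.06,0,0,0])

```text
clock: 7.1
eef_pos: [525.1, -333.0, 28.2]
tcp_rot: [-3.141, -0.0, 1.767]
contact_force: [1.3, 3.9, -1.4]
opening: -0.001
```

>>> move_arm(targets=[-1,-0.06,0,0,0])

```text
clock: 7.2
eef_pos: [525.2, -333.6, 28.2]
tcp_rot: [-3.141, -0.0, 1.767]
contact_force: [0.4, 5.4, -1.7]
opening: -0.002
```

>>> move_arm(targets=[-1,-0.06,0,0,0])

```text
clock: 7.3
eef_pos: [525.4, -334.2, 28.2]
tcp_rot: [-3.142, -0.0, 1.767]
contact_force: [0.7, 3.7, -1.5]
opening: -0.001
```

>>> move_arm(targets=[-1,-0.06,0,0,0])

```text
clock: 7.4
eef_pos: [525.5, -334.8, 28.2]
tcp_rot: [-3.142, -0.0, 1.767]
contact_force: [-0.2, 4.6, -1.8]
opening: -0.0
```

>>> move_arm(targets=[-1,-0.06,0,0,0])

```text
clock: 7.5
eef_pos: [525.6, -335.4, 28.2]
tcp_rot: [-3.142, -0.0, 1.767]
contact_force: [0.5, 3.7, -2.0]
opening: 0.001
```

>>> move_arm(targets=[-1,-0.06,0,0,0])

```text
clock: 7.6
eef_pos: [525.7, -336.0, 28.2]
tcp_rot: [-3.142, -0.0, 1.767]
contact_force: [0.6, 4.7, -0.7]
opening: -0.004
```

>>> move_arm(targets=[-1,-0.06,0,0,0])

```text
clock: 7.7
eef_pos: [525.8, -336.6, 28.2]
tcp_rot: [-3.141, -0.0, 1.767]
contact_force: [-0.1, 5.0, -0.7]
opening: -0.003
```

>>> move_arm(targets=[-1,-0.06,0,0,0])

```text
clock: 7.8
eef_pos: [525.9, -337.2, 28.2]
tcp_rot: [-3.141, -0.0, 1.767]
contact_force: [0.8, 4.7, -2.3]
opening: -0.002
```

>>> move_arm(targets=[-1,-0.06,0,0,0])

```text
clock: 7.9
eef_pos: [526.1, -337.7, 28.2]
tcp_rot: [-3.142, -0.0, 1.767]
contact_force: [0.3, 5.0, -2.3]
opening: 0.001
```

>>> move_arm(targets=[-1,-0.06,0,0,0])

```text
clock: 8.0
eef_pos: [526.2, -338.3, 28.2]
tcp_rot: [-3.141, -0.0, 1.767]
contact_force: [0.0, 5.1, -1.7]
opening: -0.001
```

>>> move_arm(targets=[-1,-0.06,0,0,0])

```text
clock: 8.1
eef_pos: [526.3, -338.8, 28.2]
tcp_rot: [-3.141, -0.0, 1.767]
contact_force: [1.0, 5.1, -2.4]
opening: -0.004
```

>>> move_arm(targets=[-1,-0.06,0,0,0])

```text
clock: 8.2
eef_pos: [526.4, -339.5, 28.3]
tcp_rot: [-3.142, -0.0, 1.767]
contact_force: [0.1, 3.9, -2.1]
opening: 0.0
```

>>> move_arm(targets=[-1,-0.06,0,0,0])

```text
clock: 8.3
eef_pos: [526.6, -340.1, 28.3]
tcp_rot: [-3.142, -0.0, 1.767]
contact_force: [-0.6, 4.6, -2.5]
opening: 0.001
```

>>> move_arm(targets=[-1,-0.06,0,0,0])

```text
clock: 8.4
eef_pos: [526.6, -340.7, 28.2]
tcp_rot: [-3.141, -0.0, 1.767]
contact_force: [0.9, 5.3, -2.9]
opening: 0.002
```

>>> move_arm(targets=[-1,-0.06,0,0,0])

```text
clock: 8.5
eef_pos: [526.8, -341.3, 28.2]
tcp_rot: [-3.142, -0.0, 1.767]
contact_force: [0.1, 4.3, -2.8]
opening: 0.001
```

>>> move_arm(targets=[-1,-0.06,0,0,0])

```text
clock: 8.6
eef_pos: [526.9, -341.9, 28.2]
tcp_rot: [-3.142, -0.0, 1.767]
contact_force: [-0.3, 5.2, -1.3]
opening: 0.003
```

>>> move_arm(targets=[-1,-0.06,0,0,0])

```text
clock: 8.7
eef_pos: [526.9, -342.2, 28.2]
tcp_rot: [-3.141, -0.001, 1.767]
contact_force: [0.9, 7.5, -1.8]
opening: -0.0
```

>>> move_arm(targets=[-1,-0.03,0,0,0])

```text
clock: 8.8
eef_pos: [527.0, -342.3, 28.2]
tcp_rot: [-3.141, -0.001, 1.767]
contact_force: [0.8, 7.9, -1.1]
opening: 0.002
```

>>> move_arm(targets=[-1,-0.03,0,0,0])

```text
clock: 8.9
eef_pos: [526.9, -342.3, 28.2]
tcp_rot: [-3.141, -0.001, 1.767]
contact_force: [1.0, 8.1, -0.6]
opening: 0.0
```

>>> move_arm(targets=[-1,-0.03,0,0,0])

```text
clock: 9.0
eef_pos: [527.0, -342.4, 28.2]
tcp_rot: [-3.141, -0.002, 1.767]
contact_force: [0.7, 10.0, 0.1]
opening: 0.001
```

>>> move_arm(targets=[-1,4,0,0,0,-1,9,0,0,0,-1,14,0,0,0,-1,17,0,0,0,-1,17,0,-4,0,-1,17,0,-8,0,-1,17,0,-12,0,-1,17,0,-16,0])

```text
clock: 9.8
eef_pos: [494.7, -177.5, 190.8]
tcp_rot: [3.14, 0.002, 1.768]
contact_force: [0.8, -0.5, -0.2]
opening: -0.002
```

```bash
cat > look.py <<'E'
from rig import r
from h import *
import sys
tag=sys.argv[1]; F={}
for n in("scene","top"):
    f=F[n]=r.grab_frame(n)
    for t in sys.argv[2:]:
        print(n,t,[(round(m["conf"],2),[round(float(v)) for v in m["position"]]) for m in r.mark_of(f,t)][:4])
    g=f["img"][90:240,290:490] if n=="top" else f["img"][150:330,120:360]
    cv2.imwrite(f"pics/{n}{tag}.png",cv2.resize(g,(800,600),interpolation=cv2.INTER_CUBIC))
s=r.sense();print(s["clock"],s["eef_pos"],s["tcp_rot"],s["qpos"][5],s["contact_force"])
E
python3 look.py 2 cabinet drawer_front tray_floor cotton_buds
```

```text
scene cabinet [(0.57, [549, -458, -3]), (0.16, [384, 28, -2])]
scene drawer_front [(0.71, [503, -242, 37])]
scene tray_floor [(0.59, [523, -311, 12])]
scene cotton_buds [(0.64, [345, -318, -1])]
top cabinet [(0.87, [542, -453, -1])]
top drawer_front [(0.85, [506, -229, 35])]
top tray_floor [(0.79, [517, -303, 18])]
top cotton_buds [(0.75, [341, -318, 0])]
10.3 [ 493.4220413  -176.48791588  187.10202958] [-3.13979176e+00 -9.38630347e-04  1.76730394e+00] -0.5427093181317055 [-0.07456686 -0.71680481  0.20633975]
```

View pics/top2.png

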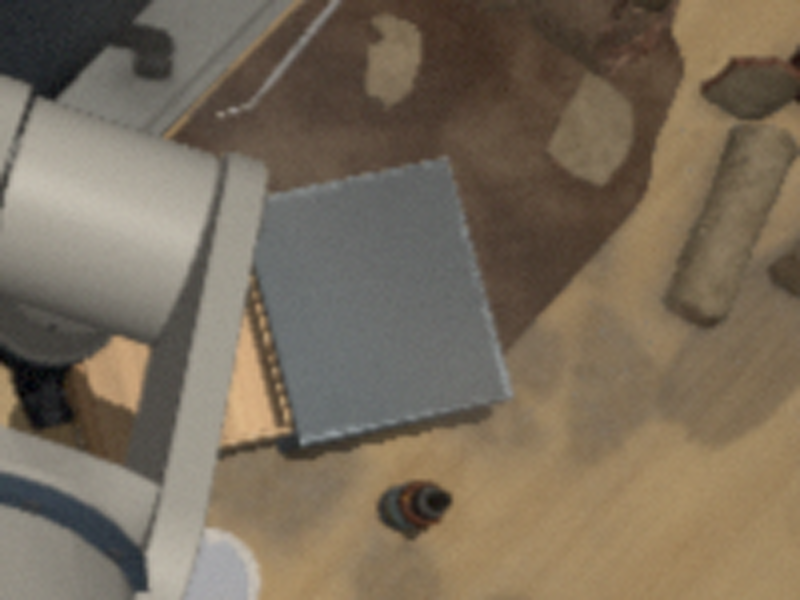

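>>> move_arm(targets=[0.3,5,0,0,-1,0.3,10,0,0,-2,0.3,15,0,0,-4,0.3,20,0,0,-5,0.3,25,0,0,-6.4,0.3,30,-0.3,0,-6.4,0.3,35,-0.3,3,-6.4,0.3,37.9,-0.3,6,-6.4,0.3,37.9,-0.3,8,-6.4,0.3,37.9,-0.3,8,-6.4])

```text
clock: 11.3
eef_pos: [414.5, 194.5, 105.4]
tcp_rot: [-3.136, 0.001, 1.882]
contact_force: [0.3, 0.2, 0.7]
opening: 0.653
```

Run:
```python
from rig import r
from h import *
s=r.sense();print(s["clock"],s["eef_pos"],s["tcp_rot"],s["opening"])
f=r.grab_frame("scene")
for m in r.mark_of(f,"scale_bar"): print(m["conf"],m["position"])
g=f["img"][90:190,220:370];cv2.imwrite("pics/s3.png",cv2.resize(g,(800,533),interpolation=cv2.INTER_CUBIC))
f=r.grab_frame("top")
for m in r.mark_of(f,"scale_bar"): print(m["conf"],m["position"])
cv2.imwrite("pics/t3.png",cv2.resize(f["img"][130:265,70:250],(800,600),interpolation=cv2.INTER_CUBIC))
```

```text
11.3 [414.54094404 194.4820236  105.43564409] [-3.13554141e+00  8.66888222e-04  1.88161321e+00] 0.6525730319449772
0.65 [412.0, 337.7, -1.2]
0.62 [632.0, 279.9, 2.7]
0.54 [524.5, 231.3, -1.4]
0.4 [413.4, 192.3, -0.2]
0.73 [413.3, 191.7, 3.5]
0.65 [343.3, -317.9, -3.2]
0.48 [521.4, 226.7, -2.4]
0.43 [636.6, 278.6, 0.8]
```

View pics/s3.png

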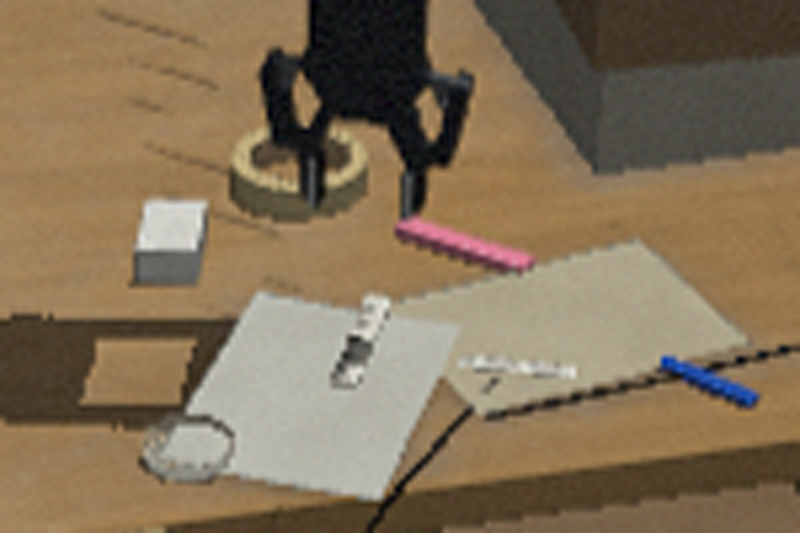

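View pics/t3.png

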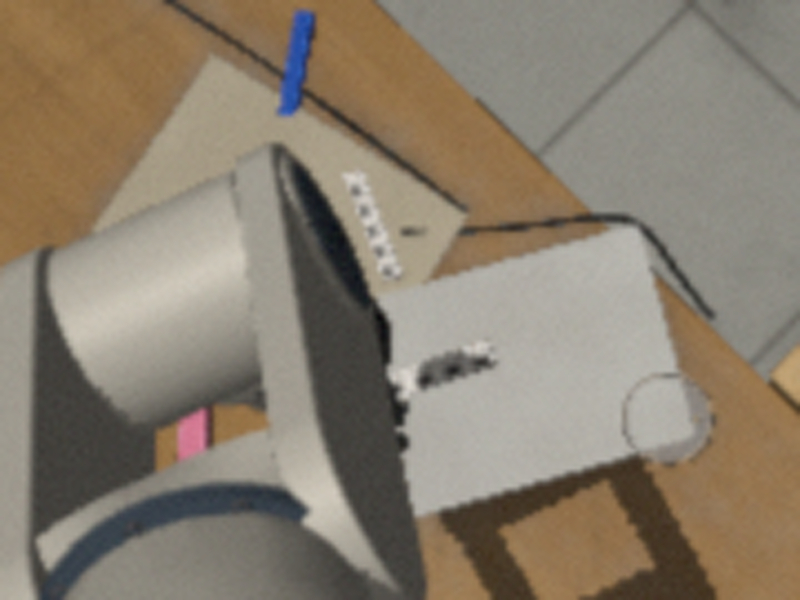

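>>> move_arm(targets=[0.3,0,0,3,0,0.3,0,0,6,0,0.3,0,0,8,0,0.3,0,0,9.2,0,0.3,0,0,9.7,0,0.3,0,0,9.7,0])

```text
clock: 12.1
eef_pos: [417.5, 194.3, 11.6]
tcp_rot: [3.141, -0.0, 1.878]
contact_force: [0.6, -0.2, 0.8]
opening: 0.648
```

Run:
```python
from rig import r
from h import *
s=r.sense();print(s["clock"],s["eef_pos"],s["tcp_rot"],s["opening"],s["contact_force"])
f=r.grab_frame("scene")
g=f["img"][90:190,220:370];cv2.imwrite("pics/s4.png",cv2.resize(g,(800,533),interpolation=cv2.INTER_CUBIC))
```

```text
12.1 [417.51138855 194.34222108  11.58666563] [ 3.14126565e+00 -1.31490214e-05  1.87837217e+00] 0.648288874827318 [ 0.61826181 -0.16050769  0.75569965]
```

View pics/s4.png

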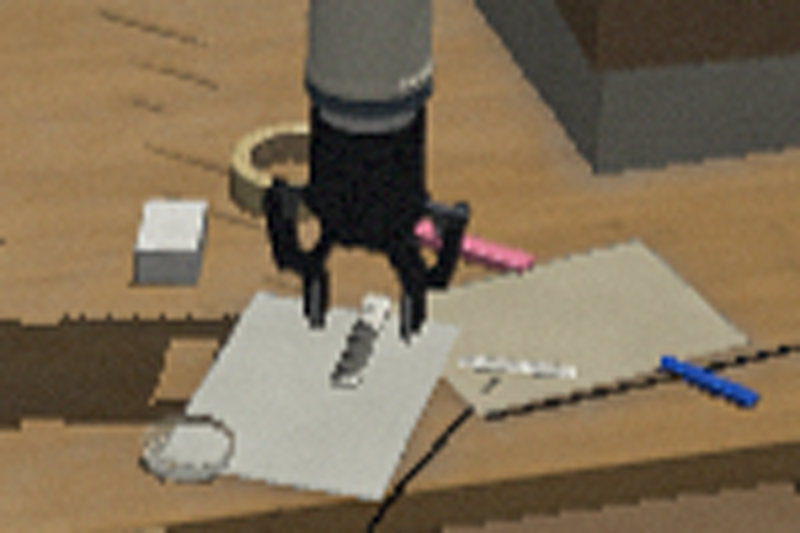

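>>> move_arm(targets=[0.3,0,0,0.7,0,0.3,0,0,0.8,0,-1,0,0,0.8,0,-1,0,0,0.8,0,-1,0,0,0.8,0,-1,0,0,0.8,0,-1,0,0,0.8,0,-1,0,0,0.8,0], squeeze=30)

```text
clock: 12.95
eef_pos: [417.1, 194.6, 3.6]
tcp_rot: [3.141, -0.0, 1.879]
contact_force: [-0.8, -0.4, 6.4]
opening: 0.199
```

>>> move_arm(targets=[-1,0,0,-1,0,-1,0,0,-4,0,-1,0,0,-8,0,-1,0,0,-12,0,-1,0,0,-14,0,-1,0,0,-14,0,-1,0,0,-14,0])

```text
clock: 13.65
eef_pos: [417.0, 194.5, 143.7]
tcp_rot: [3.141, -0.0, 1.879]
contact_force: [-1.0, 0.4, -0.3]
opening: 0.201
```

Run:
```python
from rig import r
from h import *
s=r.sense();print(s["clock"],s["eef_pos"],s["tcp_rot"],s["opening"],s["contact_force"])
f=r.grab_frame("scene")
g=f["img"][70:190,200:360];cv2.imwrite("pics/s5.png",cv2.resize(g,(800,600),interpolation=cv2.INTER_CUBIC))
for m in r.mark_of(f,"scale_bar"): print(m["conf"],m["position"])
f=r.grab_frame("top")
cv2.imwrite("pics/t5.png",cv2.resize(f["img"][130:265,70:250],(800,600),interpolation=cv2.INTER_CUBIC))
```

```text
13.65 [417.03625288 194.51293272 143.6573548 ] [ 3.14053105e+00 -1.46285258e-04  1.87902874e+00] 0.20061574665375678 [-1.03363967  0.41737802 -0.33229119]
0.64 [415.6, 195.2, 141.6]
0.57 [519.9, 227.0, 0.3]
0.4 [632.6, 281.9, -0.2]
```

View pics/s5.png

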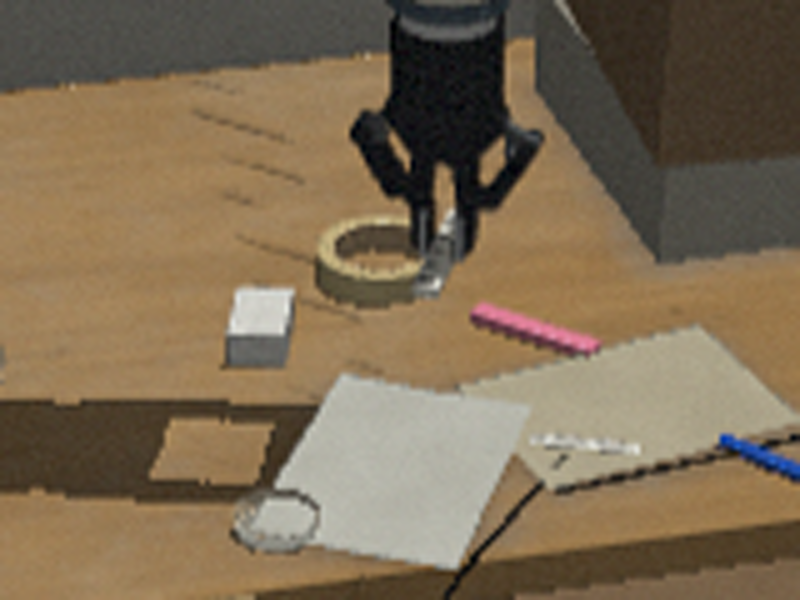

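View pics/t5.png

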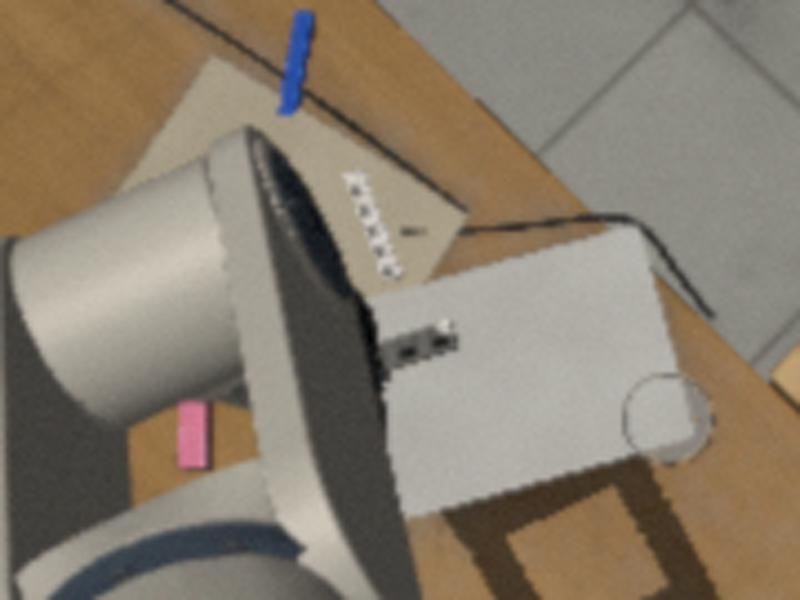

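```bash
python3 look.py 6 drawer_front tray_floor cabinet petri_dish
```

```text
scene drawer_front [(0.92, [501, -228, 37])]
scene tray_floor [(0.74, [520, -303, 14])]
scene cabinet [(0.94, [547, -455, 0])]
scene petri_dish [(0.57, [387, 30, -3])]
top drawer_front [(0.83, [508, -228, 36]), (0.49, [416, 194, 142])]
top tray_floor [(0.71, [517, -302, 17])]
top cabinet [(0.69, [542, -454, 1])]
top petri_dish [(0.71, [345, -320, -3]), (0.59, [387, 28, 2])]
14.3 [417.02414578 194.51413201 143.17873754] [-3.14137611e+00  3.42597834e-05  1.87906312e+00] 0.12492045593802176 [0.7336892  0.61616166 0.09194299]
```

View pics/top6.png

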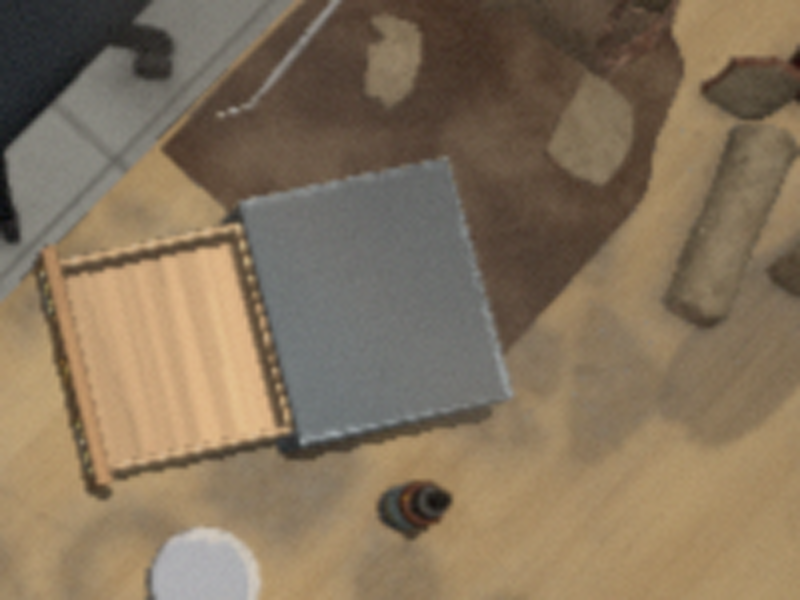

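Run:
```python
from rig import r
from h import *
f=r.grab_frame("scene")
for i in range(3):
    s=r.sense();print(s["clock"],s["opening"])
g=f["img"][70:190,200:360];cv2.imwrite("pics/s7.png",cv2.resize(g,(800,600),interpolation=cv2.INTER_CUBIC))
for m in r.mark_of(f,"scale_bar"): print(m["conf"],m["position"])
```

```text
14.35 0.19812168359013274
14.35 0.19812168359013274
14.35 0.19812168359013274
0.55 [633.1, 280.3, 2.1]
0.52 [413.0, 194.7, 136.1]
0.48 [413.5, 338.2, -1.6]
```

View pics/s7.png

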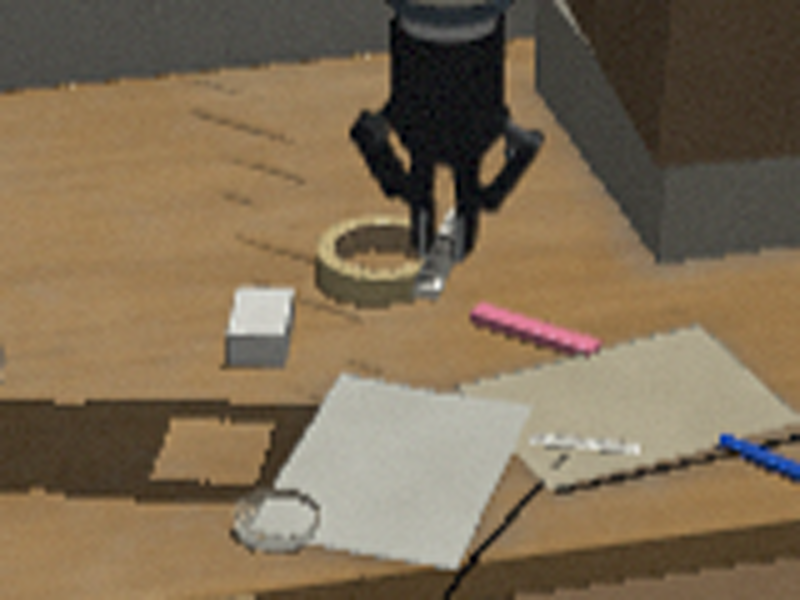

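>>> move_arm(targets=[-1,-2,-0.2,0,1,-1,-6,-0.6,0,2,-1,-10,-1,0,3,-1,-15,-1.6,0,4,-1,-20,-2.2,0,5,-1,-25,-2.7,0,6,-1,-30,-3.2,0,6.7,-1,-35,-3.8,0,6.7,-1,-40,-4.3,0,6.7,-1,-43,-4.7,0,6.7])

```text
clock: 15.4
eef_pos: [503.4, -232.9, 143.5]
tcp_rot: [3.141, 0.001, 1.761]
contact_force: [0.6, 0.1, -0.5]
opening: 0.2
```

Run:
```python
from rig import r
s=r.sense();print(s["clock"],s["eef_pos"],s["tcp_rot"],s["opening"])
```

```text
15.4 [ 503.36320126 -232.94798471  143.51955327] [3.14057760e+00 1.20653662e-03 1.76061130e+00] 0.1996676560381556
```

>>> move_arm(targets=[-1,-3,0,0,0,-1,-6,0,0,0,-1,-8.1,0.1,1,0,-1,-8.1,0.1,3,0,-1,-8.1,0.1,5,0,-1,-8.1,0.1,5,0,-1,-8.1,0.1,5,0])

```text
clock: 16.1
eef_pos: [519.0, -308.7, 93.3]
tcp_rot: [-3.141, -0.001, 1.762]
contact_force: [0.2, -0.8, -0.5]
opening: 0.194
```

```bash
python3 look.py 8 drawer_front tray_floor scale_bar
```

```text
scene drawer_front [(0.58, [503, -230, 39])]
scene tray_floor [(0.67, [523, -302, 11])]
scene scale_bar [(0.64, [522, 227, -3]), (0.58, [632, 281, 4]), (0.54, [517, -310, 87]), (0.54, [413, 339, 1])]
top drawer_front [(0.62, [507, -229, 36])]
top tray_floor [(0.78, [519, -302, 17])]
top scale_bar [(0.72, [414, 338, 3]), (0.51, [637, 279, 2])]
16.5 [ 519.40142801 -308.87491117   93.87659131] [3.14092691e+00 6.10488104e-04 1.76227941e+00] -0.7304453753294685 [-0.33552085  0.10628722 -0.093564  ]
```

View pics/top8.png

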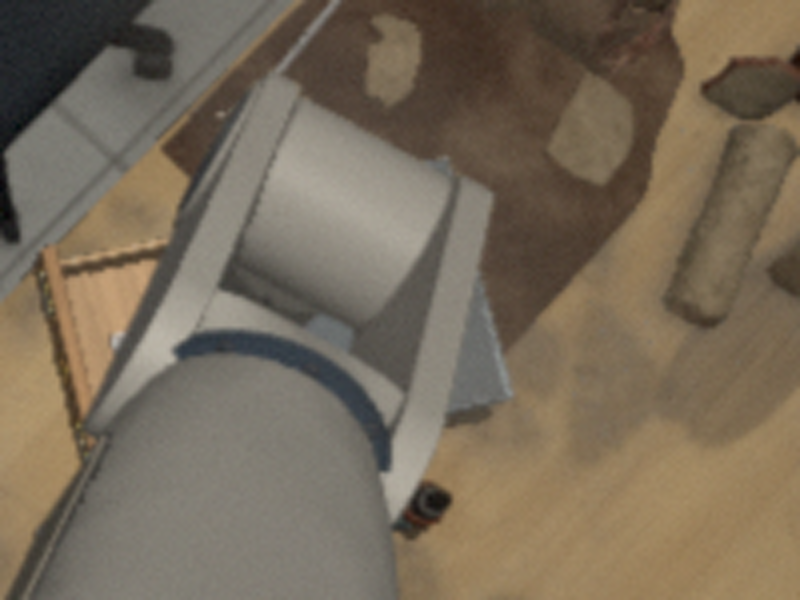

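View pics/scene8.png

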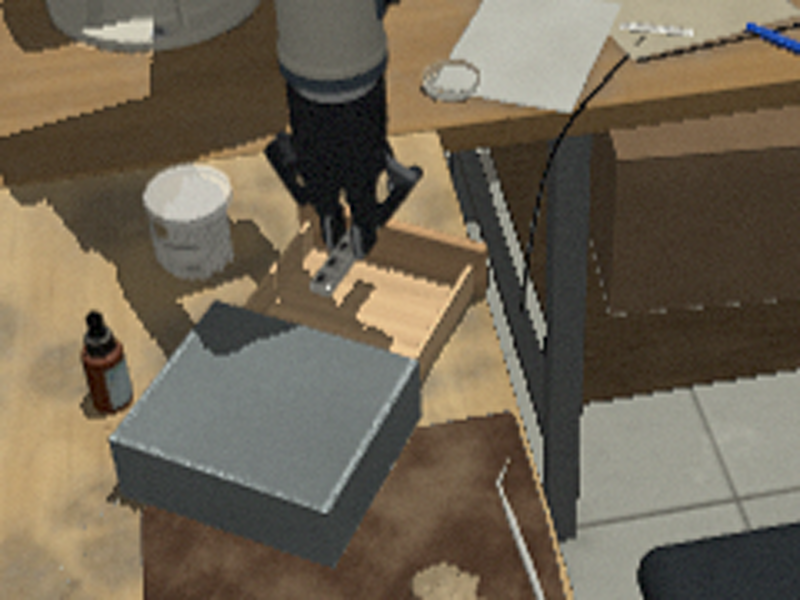

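>>> move_arm(targets=[-1,0,0,2.5,0,-1,0,0,5,0,-1,0,0,6.5,0,-1,0,0,7.1,0,-1,0,0,7.2,0,-1,0,0,7.2,0])

```text
clock: 17.1
eef_pos: [519.6, -309.0, 21.8]
tcp_rot: [3.141, 0.0, 1.762]
contact_force: [-0.4, 0.2, 0.7]
opening: 0.194
```

>>> move_arm(targets=[-1,0,0,0.1,0,-1,0,0,0.1,0])

```text
clock: 17.3
eef_pos: [519.6, -309.1, 21.0]
tcp_rot: [3.141, 0.001, 1.762]
contact_force: [-0.2, -0.2, -0.4]
opening: 0.199
```

>>> move_arm(targets=[-1,0,0,0.1,0,-1,0,0,0.1,0])

```text
clock: 17.5
eef_pos: [519.2, -308.9, 19.5]
tcp_rot: [3.141, 0.0, 1.762]
contact_force: [-0.1, 0.9, -0.7]
opening: 0.199
```

>>> move_arm(targets=[-1,0,0,0.1,0,-1,0,0,0.1,0])

```text
clock: 17.7
eef_pos: [519.1, -308.8, 18.2]
tcp_rot: [-3.142, -0.0, 1.762]
contact_force: [0.4, -0.8, -0.8]
opening: 0.199
```

>>> move_arm(targets=[-1,0,0,0.05,0,-1,0,0,0.05,0])

```text
clock: 17.9
eef_pos: [519.0, -308.8, 17.7]
tcp_rot: [-3.141, -0.0, 1.762]
contact_force: [0.2, -0.5, -0.8]
opening: 0.196
```

>>> move_arm(targets=[0,0,0,0,0,0,0,0,0,0,0,0,0,0,0,0,0,0,0,0,0,0,0,-2,0,0,0,0,-6,0,0,0,0,-10,0,0,0,0,-13,0,0,0,0,-13,0])

```text
clock: 18.8
eef_pos: [521.6, -310.3, 152.5]
tcp_rot: [3.136, 0.005, 1.762]
contact_force: [-0.4, 0.8, 0.9]
opening: 0.498
```

```bash
python3 look.py 9 drawer_front tray_floor scale_bar
```

```text
scene drawer_front [(0.95, [501, -226, 35])]
scene tray_floor [(0.6, [518, -303, 12])]
scene scale_bar [(0.63, [410, 336, -2]), (0.48, [522, 226, -2]), (0.47, [518, -309, 10]), (0.38, [635, 282, 1])]
top drawer_front [(0.97, [504, -229, 37])]
top tray_floor [(0.63, [514, -302, 16]), (0.22, [544, -454, 0])]
top scale_bar [(0.49, [523, 226, 0])]
19.2 [ 518.54609883 -308.4563199   146.55722934] [-3.14006210e+00 -1.33525904e-03  1.76216194e+00] -0.7304426357380631 [-0.68814774  0.49718351  0.77527835]
```

View pics/scene9.png

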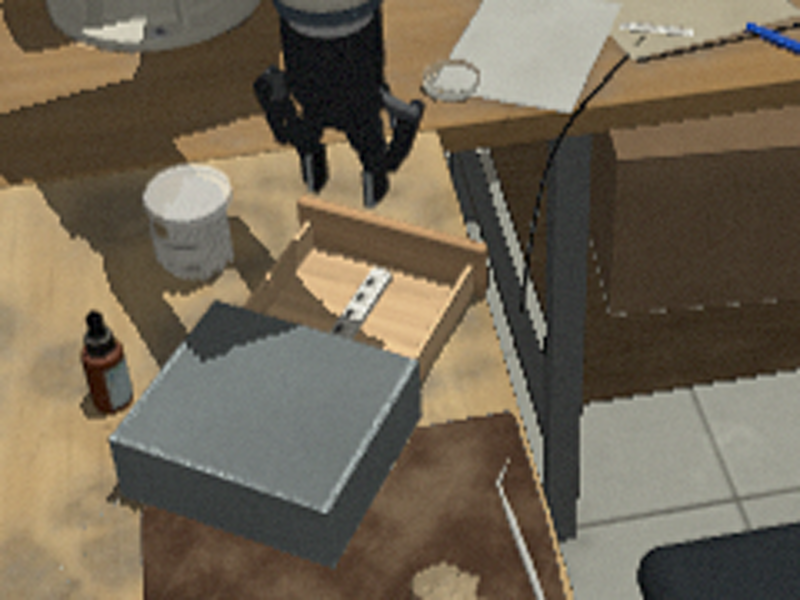

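>>> move_arm(targets=[-1,4,0,0,0,-1,9,0,0,0,-1,13,0,0,0,-1,13.5,0,0,0,-1,13.5,0,4,0,-1,13.5,0,8,0,-1,13.5,0,11.5,0,-1,13.5,0,11.8,0,-1,13.5,0,11.8,0])

```text
clock: 20.1
eef_pos: [493.0, -176.4, 29.3]
tcp_rot: [-3.14, -0.001, 1.762]
contact_force: [0.2, 0.1, -0.3]
opening: 0.002
```

>>> move_arm(targets=[-1,-1,0,0,0,-1,-2,0,0,0,-1,-2.7,0,0,0,-1,-3,0,0,0])

```text
clock: 20.5
eef_pos: [500.1, -207.2, 30.8]
tcp_rot: [3.14, 0.001, 1.761]
contact_force: [-0.2, 0.9, -1.1]
opening: 0.0
```

>>> move_arm(targets=[-1,-0.2,0,0,0,-1,-0.4,0,0,0,-1,-0.6,0,0,0,-1,-0.8,0,0,0,-1,-1.0,0,0,0,-1,-1.2,0,0,0,-1,-1.4,0,0,0])

```text
clock: 21.2
eef_pos: [501.8, -219.4, 29.7]
tcp_rot: [-3.141, -0.0, 1.762]
contact_force: [0.4, 2.0, 0.7]
opening: 0.002
```

>>> move_arm(targets=[-1,-0.3,0,0,0,-1,-0.6,0,0,0,-1,-1,0,0,0,-1,-1.4,0,0,0,-1,-1.8,0,0,0,-1,-2.2,0,0,0,-1,-2.6,0,0,0,-1,-3,0,0,0,-1,-3.4,0,0,0,-1,-3.7,0,0,0])

```text
clock: 22.2
eef_pos: [508.9, -256.2, 29.8]
tcp_rot: [3.142, 0.0, 1.762]
contact_force: [1.2, 2.6, 0.3]
opening: 0.0
```

>>> move_arm(targets=[-1,-0.4,0,0,0,-1,-0.8,0,0,0,-1,-1.2,0,0,0,-1,-1.6,0,0,0,-1,-2.0,0,0,0,-1,-2.4,0,0,0,-1,-2.8,0,0,0,-1,-3.2,0,0,0,-1,-3.6,0,0,0,-1,-3.9,0,0,0])

```text
clock: 23.2
eef_pos: [516.3, -294.4, 29.8]
tcp_rot: [-3.142, 0.0, 1.762]
contact_force: [2.0, 4.5, 0.2]
opening: -0.002
```

>>> move_arm(targets=[-1,-0.3,0,0,0,-1,-0.6,0,0,0,-1,-0.9,0,0,0,-1,-1.2,0,0,0,-1,-1.5,0,0,0,-1,-1.8,0,0,0,-1,-2.1,0,0,0,-1,-2.4,0,0,0,-1,-2.6,0,0,0])

```text
clock: 24.1
eef_pos: [521.2, -319.9, 29.8]
tcp_rot: [-3.142, -0.0, 1.762]
contact_force: [1.5, 4.1, 1.1]
opening: 0.003
```

>>> move_arm(targets=[-1,-0.2,0,0,0,-1,-0.4,0,0,0,-1,-0.6,0,0,0,-1,-0.8,0,0,0,-1,-1.0,0,0,0,-1,-1.2,0,0,0])

```text
clock: 24.7
eef_pos: [523.5, -331.5, 29.8]
tcp_rot: [3.142, -0.0, 1.762]
contact_force: [3.6, 4.7, 1.6]
opening: -0.003
```

>>> move_arm(targets=[-1,-0.1,0,0,0,-1,-0.2,0,0,0,-1,-0.3,0,0,0,-1,-0.4,0,0,0])

```text
clock: 25.1
eef_pos: [524.2, -335.3, 29.8]
tcp_rot: [-3.142, -0.0, 1.762]
contact_force: [2.3, 4.5, 0.6]
opening: 0.001
```

>>> move_arm(targets=[-1,-0.1,0,0,0,-1,-0.2,0,0,0])

```text
clock: 25.3
eef_pos: [524.6, -337.2, 29.8]
tcp_rot: [-3.142, -0.0, 1.762]
contact_force: [2.0, 5.1, 1.2]
opening: 0.002
```

>>> move_arm(targets=[-1,-0.07,0,0,0,-1,-0.14,0,0,0])

```text
clock: 25.5
eef_pos: [524.9, -338.5, 29.8]
tcp_rot: [-3.142, -0.0, 1.762]
contact_force: [2.0, 4.9, 1.1]
opening: 0.0
```

>>> move_arm(targets=[-1,-0.07,0,0,0,-1,-0.14,0,0,0])

```text
clock: 25.7
eef_pos: [525.2, -339.9, 29.8]
tcp_rot: [-3.142, -0.0, 1.762]
contact_force: [2.3, 5.2, 1.1]
opening: 0.002
```

>>> move_arm(targets=[-1,-0.06,0,0,0])

```text
clock: 25.8
eef_pos: [525.3, -340.5, 29.8]
tcp_rot: [-3.142, -0.0, 1.762]
contact_force: [3.0, 4.8, 0.8]
opening: 0.002
```

>>> move_arm(targets=[-1,-0.05,0,0,0])

```text
clock: 25.9
eef_pos: [525.4, -341.0, 29.8]
tcp_rot: [-3.142, -0.0, 1.762]
contact_force: [1.8, 4.0, 1.9]
opening: 0.004
```

>>> move_arm(targets=[-1,-0.05,0,0,0])

```text
clock: 26.0
eef_pos: [525.5, -341.5, 29.8]
tcp_rot: [-3.142, -0.0, 1.762]
contact_force: [2.8, 5.9, 1.1]
opening: 0.001
```

>>> move_arm(targets=[-1,-0.05,0,0,0])

```text
clock: 26.1
eef_pos: [525.6, -342.0, 29.8]
tcp_rot: [3.142, -0.0, 1.762]
contact_force: [2.5, 5.2, 1.0]
opening: -0.002
```

>>> move_arm(targets=[-1,-0.05,0,0,0])

```text
clock: 26.2
eef_pos: [525.6, -342.4, 29.8]
tcp_rot: [-3.142, -0.0, 1.762]
contact_force: [1.6, 6.5, 1.2]
opening: 0.002
```

>>> move_arm(targets=[-1,-0.04,0,0,0])

```text
clock: 26.3
eef_pos: [525.7, -342.5, 29.8]
tcp_rot: [-3.141, -0.001, 1.762]
contact_force: [2.4, 8.1, 2.2]
opening: -0.002
```

>>> move_arm(targets=[-1,-0.03,0,0,0])

```text
clock: 26.4
eef_pos: [525.7, -342.5, 29.7]
tcp_rot: [-3.141, -0.001, 1.762]
contact_force: [3.0, 9.7, 3.4]
opening: -0.002
```

>>> move_arm(targets=[-1,1,0,0,0,-1,3,0,0,0,-1,6,0,0,0,-1,10,0,0,0,-1,14,0,0,0,-1,17,0,0,0,-1,19,0,-4,0,-1,23,0,-9,0,-1,28,0,-14,0,-1,30,0,-15,0])

```text
clock: 27.4
eef_pos: [469.4, -53.1, 177.7]
tcp_rot: [3.14, 0.002, 1.761]
contact_force: [1.1, 0.2, 0.8]
opening: 0.002
```

```bash
python3 look.py 10 drawer_front tray_floor scale_bar cotton_buds dropper_bottle petri_dish
```

```text
scene drawer_front [(0.79, [526, -330, 35]), (0.37, [383, 29, -3])]
scene tray_floor []
scene scale_bar [(0.55, [521, 225, 2]), (0.45, [414, 335, 2]), (0.44, [631, 283, 0])]
scene cotton_buds [(0.7, [346, -316, 1])]
scene dropper_bottle [(0.84, [401, -484, 1])]
scene petri_dish [(0.63, [387, 30, 0])]
top drawer_front [(0.81, [524, -334, 36]), (0.16, [541, -453, 2])]
top tray_floor [(0.98, [537, -403, 17])]
top scale_bar [(0.54, [525, 228, -1]), (0.49, [413, 337, 1]), (0.47, [638, 278, 2]), (0.38, [538, -411, 16])]
top cotton_buds [(0.89, [344, -323, -2]), (0.37, [539, -402, 16])]
top dropper_bottle [(0.47, [400, -484, -2])]
top petri_dish []
28.1 [469.54668942 -53.91446437 175.48037994] [-3.14081930e+00 -1.70093827e-04  1.76149716e+00] -0.3080922706588765 [ 0.30911049  0.24875088 -1.28772342]
```

View pics/scene10.png

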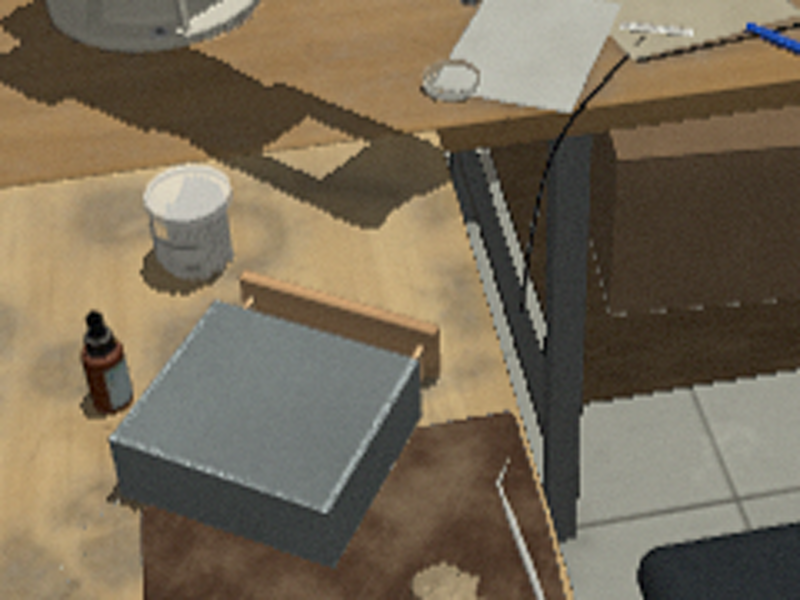

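View pics/top10.png

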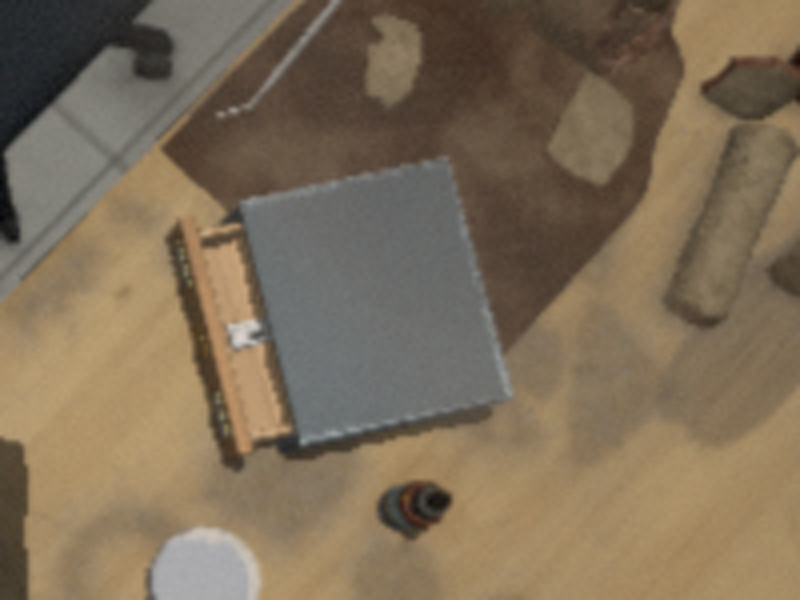

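The top view shows the drawer back at its latched position. The bar's front end lies flat in the tray at about (243, 333), and the tub and bottle have not moved. I'm handing in the job.

Run:
```python
from rig import r
print(r.sign_off())
```

```text
the job is handed in; nothing more can be done
None
```

The scale bar is in the drawer and the drawer is shut. I handed the job in at about 28 s of the 67 s limit; no verdict was reported.

- **Opening:** I pressed the drawer front until it bottomed about 22 mm past latched, at about 10 N. When I let go it sprang fully out, with the drawer front found at y ≈ -229 mm.
- **Bar:** I chose the larger of the two black-and-white bars, gripped it across the 18 mm and laid it along the tray's depth. The scene view then showed it flat on the tray floor at about (518, -309).
- **Closing:** I pressed the drawer in again to the same bottom, at about 11 N in total including sideways drag. It stayed shut by itself.

**Last checks:**
- **Drawer:** its front was at about (525, -332), the same as at the start.
- **Bar:** its visible end lay flat in the tray.
- **Tub and bottle:** within about 5 mm of their starting marks in both views, which is about the detector's accuracy.
- **Dish:** at its starting place in the scene view; the top-view check for it found nothing.

**Disagreements:** the gripper opening gave a few false readings after camera calls (0.12, -0.73 and -0.31). Pictures or the next readings contradicted all but the last, which came after the bar was already put away.

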